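Date-stamp both ends of a pastry carton and put it away

ROBOT

A 6-joint arm with a two-finger parallel gripper is mounted at the origin on the work surface. World frame = base frame: x ahead of the robot, y to its left, z up, the work surface at z = 0. Lengths are in m, angles in rad, forces in N, time in s.
With the tool pointing down it reaches from about 0.35 to 0.975 m from the base axis. Payload 7.1 kg.
Tool frame: the origin (TCP) lies on the centre line of the jaws, within the pads' length; the fingertips stand 25 mm ahead of it and the grasp point (between the pads) lies 6 mm ahead of it; z points along the fingers, y is the line along which they close (so a half turn about z gives the same grasp; the last joint's range is limited). The gripper opens to 88 mm and grips with 3 to 60 N. Pads are 20 mm wide; open, the fingers measure 115 mm over their backs; the gripper's body (75 mm by 178 mm) begins 61 mm behind the grasp point.
Start: joints at [-1.192, 0.423, 1.63, -0, 1.089, -0.019], TCP at [0.242, -0.576, 0.248] pointing down, gripper open.
Joint ranges: [-3, 3], [-0.9, 2.11], [0.09, 2.58], [-1.31, 4.45], [0.11, 2.69], [-2.54, 2.54]. Speed limits (rad/s): [2.39, 2.39, 3.01, 3.14, 3.14, 3.14].

INTERFACE

Orientations are given as [roll, pitch, yaw] about the fixed x, y, z axes, in that order (R = Rz(yaw) Ry(pitch) Rx(roll)).
In Python, from plant import manip gives the robot as it stands. The module is installed in compiled form; this text tells all that it offers.
- The arm moves only by the tool send_rows, never from a script. Its argument "plan" is a list of rows, each a list of 3 entries, a list of its own where there are three numbers: the shift along the tool's x, y, z in units of 30 mm (1.0 is 30 mm), then the turn, a rotation vector about the tool's x, y, z in units of 6 degrees (1.0 is 6 degrees), then the finger opening in mm, from 0 to 87.8. A call has 1 to 20 rows; each row is the pose to reach, as a shift and turn from the pose commanded when the call began, along the tool's axes at that moment; what a row does not reach only later rows make up. A row lasts 1/12 s, in which the tool goes at most 41.7 mm and 7.16 degrees, less where a joint would pass 70% of its speed; a pose out of reach is approached as far as the arm can. A call with a gripper value outside its range is refused whole. The fingers move at their own pace and stop on an object; "newtons" is the grip in N (left out, the last holds). Time passes only in rows, so rows that repeat a pose let the fingers close. It gives the time, the measured TCP pose, the force, the opening and the grip force at its end, in the units of the state.
- manip.sense(): the state, without advancing time (a new reading comes with each control period).
- manip.get_image(name): name is "side" or "top"; returns a dict with "img" (400x640x3 uint8, blue, green, red), "z_map" (400x640 float32, m along the optical axis (not along the pixel's ray), 0 where there is no reading), "fx", "fy", "cx", "cy" (pixels), "view" (4x4, takes a point from world to camera coordinates). Camera axes: x right, y up, looking along -z (the intrinsics and any distortion apply to the point x, -y, -z); pixel columns grow to the right and rows downward; lengths in m; the calibration is good to about 2 mm. A picture is of the moment at which its call begins.
- manip.close_job(): hands the job in; it is judged then, once.
The state is a dict: "clock": time; "joints": joint angles; "qvel": joint speeds; "joint_torque": joint torques, N m; "position": TCP position; "orientation": TCP orientation; "ft_force": force on the tool from outside, world axes, zero at the start; "moment": the same for the moment, N m; "grip_width": opening from 0.0 (shut) to 1.0 (fully open); "grasp_force": force on a finger pad.
Only numpy, scipy, OpenCV 4.12 (cv2) and the standard library are available. Lean on these libraries where they do the work, as an engineer would, in place of code of your own. Each camera call takes 0.05 s, during which the arm holds its last target. There are 200 camera calls.

TASK

Stamp the date on both ends of the pastry carton: push its white-labelled end squarely and centrally against the red sprung pad of the leaning date stamp until the pad has gone in well over half-way, hold it there a moment, then turn the carton end for end and do the same with its green-labelled end, keeping the carton's lid side uppermost throughout. Then set the carton down flat on its base in the open drawer, holding it until it rests on the drawer floor rather than dropping it, and push the drawer fully shut. Do not disturb the mug, the sugar jar or the plate.

Things in the scene. Friction and masses are not known exactly. Their poses are not given: they have to be found in the camera images.
- carton: loose pastry carton, stiff terracotta-pink box 110 long (x) x 60 wide (y) x 60 mm high (z), 0.18 to 0.35 kg, standing on its base, a thin dark-brown band round its middle. A white label covers the end at +x, a green one the end at -x; each folds over onto the top. Heading: any. Origin: centre of the underside; z up. Best held across the 60 mm width
- white_end (a point): centre of the carton's white-labelled end face, 55 mm along +x and 30 mm up from the carton's origin; axes as the carton's
- green_end (a point): centre of the carton's green-labelled end face, 55 mm along -x and 30 mm up from the carton's origin; axes as the carton's
- stamp_stand: fixed stand of the date stamp: base plate 150 x 120 x 12 mm and a bent steel bracket that carries a black housing with the red sprung pad in front, leaning over towards the robot; 200 mm high in all. Place and heading vary. The space below, above and in front of the pad is free. Origin: on the table, 20 mm behind the pad face's centre (the base reaches 40 mm before and 110 mm behind it)
- stamp_face (a point): centre of the red pad's face, 64 wide (y) x 56 mm high (z), 140 mm above the table at rest; moves with the pad. The face looks along this point's -x: to the robot's side and 35 degrees down. +x points into the pad, 35 degrees upward; y is level. A carton pressed squarely is held nose-up by 35 degrees: its long axis lies along this x, its z along this z
- stamp_pad (a joint): how far the stamp pad is pushed in along point stamp_face's +x (m): 0 at rest, 0.012 at the stop; a spring resists with about 2 N at first and 8 N at the stop and returns the pad. A stamp counts from 0.006 in
- drawer (a joint): how far the drawer is open (m): 0 fully shut, at most 0.18; it starts open by 0.15 to 0.17, slides with about 1.5 N of friction and stays where it is left
- drawer_unit: fixed wooden unit 240 x 240 x 115 mm high with one drawer, open at the start, sliding out towards the robot (the unit's -x). The opening leaves 85 mm above the drawer floor. Place and heading vary. Origin: on the table, below the middle of the unit's front opening; +x into the unit
- drawer_in (a point): centre of the drawer's inner floor, 20 mm above the table; moves with the drawer. +x is the way the drawer shuts, z up. The inside is 194 mm (x) x 200 mm (y), side walls 50 mm and front board 84 mm high above the floor. The part not under the unit reaches from 97 mm on the -x side of this point for a length equal to joint drawer
- drawer_front (a point): centre of the outer face of the drawer's white front board (236 mm wide, 92 mm high, 14 mm thick, its top 104 mm above the table), 58 mm above the table and 111 mm on the -x side of drawer_in; moves with the drawer; +x points into the drawer. No handle: push the board to shut. When shut, the board's inner face meets the unit's front
- mug: white mug, 76 mm across, 75 mm high, loose bystander. Origin: centre of the underside
- sugar_jar: amber glass jar with a black cap, 66 mm across, 85 mm high, loose bystander. It and the carton may stand in each other's place. Origin: centre of the underside
- plate: terracotta plate 180 mm across carrying a tall bun, 97 mm high in all, one loose bystander. Origin: centre of the underside
There are look-alikes about, which are no part of the job. What is shaped like the carton but yellow is not meant.

How it is judged:
On the way, in this order (a step that is already met when the one before it is completed fails the run):
1. the white-labelled end presses the stamp pad at least 6 mm in, square within 0.15 rad (lid side within 0.2 rad of the pad's upper side) and centred within 20 mm, for 0.2 s (value of joint stamp_pad above 0.006 m and distance between white_end and stamp_face below 0.02 m and angle between the x axis of carton and the x axis of stamp_face, either way round below 0.15 rad and angle between the z axis of carton and the z axis of stamp_face, either way round below 0.2 rad and contact force between carton and stamp_stand above 1 N), for 0.2 s.
2. then the green-labelled end does the same (value of joint stamp_pad above 0.006 m and distance between green_end and stamp_face below 0.02 m and angle between the x axis of carton and the x axis of stamp_face, either way round below 0.15 rad and angle between the z axis of carton and the z axis of stamp_face, either way round below 0.2 rad and contact force between carton and stamp_stand above 1 N), for 0.2 s.
3. the carton, still held by the fingers, is lowered to within 10 mm of the drawer floor, inside the drawer (x of carton in the frame of drawer_in between -0.08 and 0.08 m and y of carton in the frame of drawer_in between -0.09 and 0.09 m and angle between carton's own z axis and vertical below 0.1 rad and z of carton in the frame of drawer_in below 0.01 m and contact force between the fingers and carton above 0.5 N), for 0.05 s.
At the end, for the whole second after the job is handed in: The carton rests in the drawer on its base (underside within 6 mm of the drawer floor, tilt under 0.1 rad, still), the drawer is shut to within 6 mm, and the stamp pad has sprung back (within 3 mm) (x of carton in the frame of drawer_in between -0.08 and 0.08 m and y of carton in the frame of drawer_in between -0.09 and 0.09 m and angle between carton's own z axis and vertical below 0.1 rad and z of carton in the frame of drawer_in below 0.006 m and value of joint drawer below 0.006 m and linear speed of carton below 0.02 m/s and value of joint stamp_pad below 0.003 m); the robot touches nothing.
It fails at once if the mug, sugar jar or plate is moved by more than 30 mm or tipped by more than 0.3 rad (distance of any of mug, sugar_jar, plate from where it was at the start of the episode above 0.03 m or angle between any of mug, sugar_jar, plate's own z axis and vertical above 0.3 rad).
It fails at once if the carton is turned lid side down (tilted by more than 1.2 rad) (angle between carton's own z axis and vertical above 1.2 rad).
It also fails if it takes over 72 s, if anything falls off the work surface, if the arm or the gripper's body presses on something with over 40 N, if the wrist force passes 120 N, or if a joint passes its speed limit or range.

## Working session

There is one attempt and no reset: what is moved stays moved. The work goes in short steps, Python scripts to look and compute and a tool call to move; the robot and the scene stay as the last step left them, time stands still between calls to the robot, and variables do not carry over. Pictures are saved under pics/ and viewed, at most 13 in all, crops included, and the job is handed in when it is done.

Besides the shell and the picture viewer there is one more tool, called after ">>>" by a JSON object that holds its "fn" and its "kwargs". send_rows: Moves the arm, as the interface text tells. Its arguments: {"type":"object","properties":{"plan":{"type":"array","items":{"type":"array"}},"newtons":{"type":"number"}},"required":["plan"]}

```bash
mkdir -p pics; cat > h.py <<'E'
import numpy as np, cv2, pickle
from plant import manip
from scipy.spatial.transform import Rotation as R
def snap(tag):
    d={}
    for n in("side","top"):
        d[n]=manip.get_image(n); cv2.imwrite(f"pics/{tag}_{n}.png",d[n]["img"])
    pickle.dump(d,open(f"{tag}.pkl","wb")); return d
def cloud(im):
    v,u=np.mgrid[0:400,0:640]; z=im["z_map"].astype(float)
    x=(u-im["cx"])/im["fx"]*z; y=(v-im["cy"])/im["fy"]*z
    P=np.stack([x,-y,-z,np.ones_like(z)],-1)@np.linalg.inv(np.array(im["view"])).T
    P=P[...,:3].copy(); P[z<=0]=np.nan; return P
E
python3 - <<'E'
from h import *
d=snap("a")
for n in d: print(n,{k:v for k,v in d[n].items() if k not in("img","z_map")})
print(manip.sense())
E
```

```text
side {'fx': 458.4977283188686, 'fy': 458.4977283188686, 'cx': 315.32028900074823, 'cy': 202.8417693332303, 'view': array([[-9.97017083e-01, -7.71796435e-02, -4.88591788e-04,
         4.88687088e-01],
       [ 5.93237043e-02, -7.70370488e-01,  6.34830693e-01,
        -9.06466436e-02],
       [-4.93724033e-02,  6.32908061e-01,  7.72651119e-01,
        -1.61675826e+00],
       [ 0.00000000e+00,  0.00000000e+00,  0.00000000e+00,
         1.00000000e+00]])}
top {'fx': 375.62216723656763, 'fy': 375.62216723656763, 'cx': 323.4906571176309, 'cy': 203.1095582577452, 'view': array([[ 0.00156592, -0.99999532,  0.00262891,  0.0082214 ],
       [ 0.98900228,  0.00193749,  0.14788756, -0.50111515],
       [-0.14789196,  0.00236842,  0.98900069, -1.0393946 ],
       [ 0.        ,  0.        ,  0.        ,  1.        ]])}
{'clock': 0.1, 'joints': array([-1.19200003e+00,  4.23743564e-01,  1.63061427e+00,  8.62603584e-06,
        1.08861559e+00, -1.89837153e-02]), 'qvel': array([-0.00161978, -0.00091716, -0.00097918,  0.00097248,  0.00109422,
       -0.00132508]), 'joint_torque': array([ 7.24060665e-04, -5.45613742e+01, -2.74323034e+01,  6.45930972e-02,
        1.88434002e-02, -4.39701387e-05]), 'position': array([ 0.24196718, -0.57574552,  0.24699217]), 'orientation': array([-3.14021228e+00, -3.38461101e-05,  3.97775983e-01]), 'ft_force': array([0.43935145, 0.58164552, 0.19744413]), 'moment': array([-0.00870158, -0.03035916, -0.02380948]), 'grasp_force': 0.0, 'grip_width': 1.0031794459930086}
```

View pics/a_top.png

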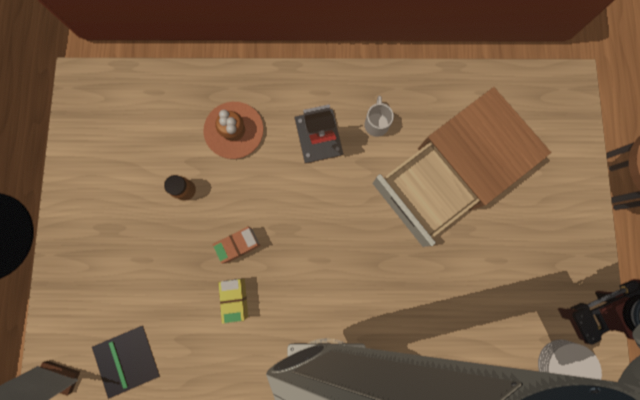

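View pics/a_side.png

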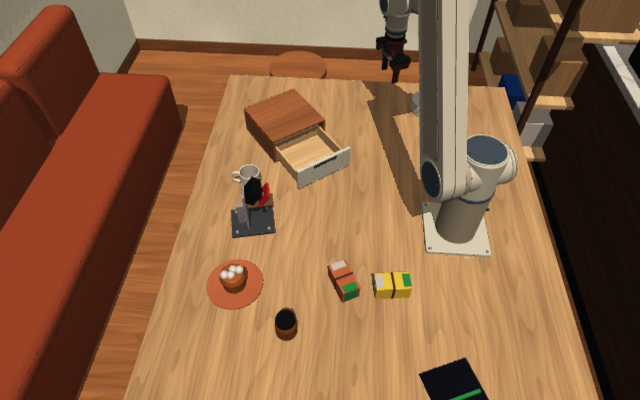

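The top view shows the carton at (236,245), with its white end at (249,238) and its green end at (222,252). The stamp is at (320,135) with the pad facing the robot, the drawer front runs from (378,182) to (432,242), and the mug is at (380,118). The yellow look-alike is at (232,300).

```bash
cat > m.py <<'E'
from h import *
d=pickle.load(open("a.pkl","rb"))
T=cloud(d["top"]); S=cloud(d["side"])
def rect(P,m,name):
    q=P[m][:, :2].astype(np.float32)
    r=cv2.minAreaRect(q*1000); b=cv2.boxPoints(r)
    print(name,len(q),np.round(r[0],1),np.round(r[1],1),"ang",round(r[2],1),"z",np.round(np.median(P[m][:,2]),4)); print(np.round(b,0).tolist())
def box(P,u0,u1,v0,v1):
    m=np.zeros(P.shape[:2],bool); m[v0:v1,u0:u1]=1; return m
def zr(P,a,b): return (P[...,2]>a)&(P[...,2]<b)
rect(T,box(T,205,268,220,270)&zr(T,.054,.066),"carton")
for n,u,v in(("white",249,238),("green",222,252)): print(n,np.round(T[v,u],3))
rect(T,box(T,285,355,95,175)&zr(T,.007,.018),"base")
rect(T,box(T,420,560,80,210)&zr(T,.108,.122),"unit")
rect(T,box(T,365,445,165,255)&zr(T,.095,.108),"board")
rect(T,box(T,355,400,90,142)&zr(T,.065,.08),"mug")
rect(T,box(T,155,205,165,210)&zr(T,.075,.095),"jar")
rect(T,box(T,195,275,95,165)&zr(T,.006,.11),"plate")
for n,P in(("top",T),("side",S)):
    im=cv2.cvtColor(d[n]["img"],cv2.COLOR_BGR2HSV)
    h,s,v=[im[...,i].astype(int) for i in range(3)]
    m=((h<6)|(h>174))&(s>170)&(v>90)&(P[...,2]>.09)&(P[...,2]<.19)&(P[...,0]>.5)&(P[...,0]<.85)&(abs(P[...,1])<.15)
    q=P[m]; print(n,"red",len(q)); 
    if len(q)>10:
        print("range",np.round(q.min(0),3),np.round(q.max(0),3)); c=np.median(q,0); 
        q=q[np.linalg.norm(q-c,axis=1)<.06]
        w,V=np.linalg.eigh(np.cov((q-q.mean(0)).T)); print(np.round(q.mean(0),4),np.round(np.sqrt(w),4),np.round(V[:,0],3))
m=box(T,285,355,95,175)&zr(T,.1,.25); rect(T,m,"stamp upper")
E
python3 m.py
```

```text
carton 880 [381.4 254.2] [ 60.5 109.9] ang 27.2 z 0.0598
[[329.0, 289.0], [380.0, 192.0], [433.0, 219.0], [383.0, 317.0]]
white [0.4   0.215 0.059]
green [0.361 0.287 0.062]
base 1070 [712.2  19. ] [149.5 133.8] ang 12.1 z 0.0119
[[625.0, 69.0], [653.0, -62.0], [799.0, -31.0], [771.0, 100.0]]
unit 7501 [ 651.9 -442.3] [241.2 243.4] ang 37.6 z 0.1146
[[482.0, -420.0], [631.0, -612.0], [822.0, -465.0], [673.0, -272.0]]
board 527 [ 474.3 -209. ] [234.2  17. ] ang 37.6 z 0.1029
[[376.0, -274.0], [387.0, -287.0], [572.0, -144.0], [562.0, -131.0]]
mug 162 [ 750.7 -154.1] [74.6 82.1] ang 50.1 z 0.0731
[[695.0, -156.0], [758.0, -209.0], [806.0, -152.0], [743.0, -99.0]]
jar 361 [544.  420.8] [57.2 55.8] ang 42.2 z 0.0849
[[504.0, 422.0], [542.0, 381.0], [584.0, 419.0], [546.0, 461.0]]
plate 2695 [736.  271.5] [213.6 203.9] ang 12.5 z 0.0157
[[610.0, 348.0], [654.0, 149.0], [862.0, 195.0], [818.0, 394.0]]
top red 128
range [ 0.641 -0.018  0.133] [0.675 0.043 0.171]
[0.6551 0.0135 0.1597] [0.0018 0.0121 0.0189] [0.749 0.175 0.639]
side red 138
range [ 0.639 -0.02   0.123] [0.677 0.049 0.17 ]
[0.6566 0.0235 0.1523] [0.003  0.013  0.0219] [0.76  0.224 0.61 ]
stamp upper 913 [687.1  19.5] [89.6 70.1] ang 13.2 z 0.1809
[[636.0, 43.0], [651.0, -25.0], [739.0, -4.0], [723.0, 64.0]]
```

```bash
python3 - <<'E'
from h import *
d=pickle.load(open("a.pkl","rb"))
a=cv2.resize(d["top"]["img"][90:180,280:400],None,fx=5,fy=5,interpolation=2)[:, :480]
b=cv2.resize(d["side"]["img"][160:250,210:300],None,fx=5,fy=5,interpolation=2)
a=a[:,:390]; b=b[:,:400]
cv2.imwrite("pics/stamp.png",np.hstack([a,b]))
E
```

```text
(no output)
```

View pics/stamp.png

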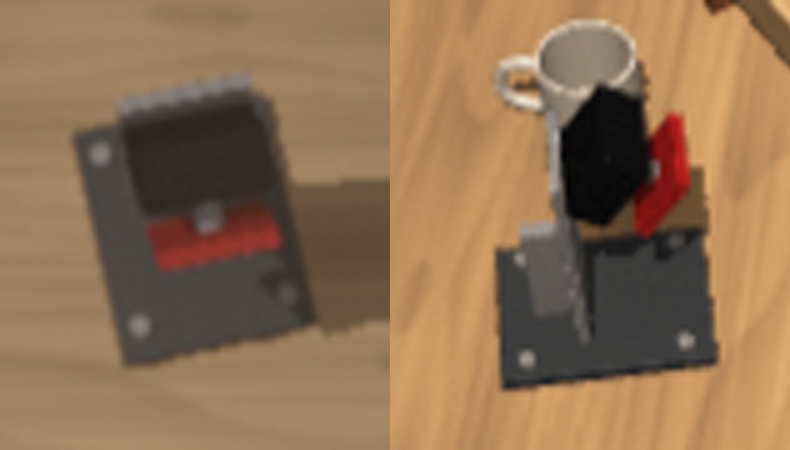

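The crop shows the pad leaning toward the robot at about 12° of yaw. I'll refine its lateral centre before computing grasps.

```bash
cat >> m.py <<'E'
print("-----")
for yaw in(12.1,13.2):
  c,s=np.cos(np.radians(yaw)),np.sin(np.radians(yaw))
  A=np.array([[c,s],[-s,c]])
  for n,P in(("top",T),("side",S)):
    im=cv2.cvtColor(d[n]["img"],cv2.COLOR_BGR2HSV)
    h,sa,v=[im[...,i].astype(int) for i in range(3)]
    near=(P[...,0]>.58)&(P[...,0]<.85)&(abs(P[...,1]-.02)<.11)
    red=((h<6)|(h>174))&(sa>150)&(v>70)&(P[...,2]>.09)&(P[...,2]<.19)&near
    base=near&zr(P,.008,.016)
    up=near&zr(P,.1,.25)&~red
    for k,m in(("red",red),("base",base),("up",up)):
      q=P[m][:,:2]@A.T*1000; print(yaw,n,k,m.sum(),"fwd pct",np.round(np.percentile(q[:,0],[0,2,98,100]),0),"lat",np.round(np.percentile(q[:,1],[0,1,2,5,95,98,99,100]),0))
    if yaw==12.1:
      # line fits to edges of red: extremes per z
      q=P[red]; f=q[:,:2]@A.T; a=np.radians(35)
      loc=np.stack([(f[:,0])*np.cos(a)+q[:,2]*np.sin(a),f[:,1],-f[:,0]*np.sin(a)+q[:,2]*np.cos(a)],1)*1000
      print("red in tilted frame pct",np.round(np.percentile(loc,[1,10,50,90,99],axis=0),0).tolist())
E
python3 m.py | sed -n '/-----/,$p'
```

```text
-----
12.1 top red 171 fwd pct [632. 633. 667. 669.] lat [-157. -157. -156. -154.  -97.  -95.  -95.  -94.]
12.1 top base 1005 fwd pct [626. 628. 770. 775.] lat [-185. -184. -183. -181.  -68.  -66.  -65.  -64.]
12.1 top up 742 fwd pct [631. 646. 719. 721.] lat [-160. -158. -158. -155.  -92.  -90.  -90.  -89.]
red in tilted frame pct [[612.0, -157.0, -278.0], [614.0, -151.0, -261.0], [620.0, -122.0, -232.0], [621.0, -99.0, -228.0], [621.0, -95.0, -225.0]]
12.1 side red 146 fwd pct [632. 633. 668. 669.] lat [-158. -157. -154. -152.  -93.  -93.  -92.  -91.]
12.1 side base 806 fwd pct [594. 629. 774. 805.] lat [-243. -184. -182. -176.  -68.  -65.  -64.  -34.]
12.1 side up 504 fwd pct [631. 652. 720. 748.] lat [-160. -158. -157. -153.  -89.  -88.  -87.  -86.]
red in tilted frame pct [[609.0, -157.0, -281.0], [613.0, -145.0, -274.0], [618.0, -110.0, -243.0], [621.0, -95.0, -229.0], [622.0, -92.0, -227.0]]
13.2 top red 171 fwd pct [629. 630. 664. 667.] lat [-169. -169. -168. -166. -109. -108. -107. -106.]
13.2 top base 1005 fwd pct [622. 625. 768. 773.] lat [-198. -197. -196. -194.  -81.  -79.  -79.  -78.]
13.2 top up 742 fwd pct [629. 644. 716. 718.] lat [-173. -171. -171. -169. -106. -103. -103. -103.]
13.2 side red 146 fwd pct [629. 630. 666. 667.] lat [-170. -170. -167. -164. -106. -105. -105. -104.]
13.2 side base 806 fwd pct [591. 627. 772. 800.] lat [-259. -197. -195. -190.  -82.  -79.  -76.  -48.]
13.2 side up 504 fwd pct [629. 650. 718. 745.] lat [-174. -171. -170. -166. -102. -101. -101.  -99.]
```

```bash
cat > g.py <<'E'
from h import *
def down(yaw): return R.from_euler("xyz",[np.pi,0,np.radians(yaw)])
def tool(xa,za):
    xa=np.array(xa,float);za=np.array(za,float); return R.from_matrix(np.stack([xa,np.cross(za,xa),za],1))
FACE=np.array([.658,.0135,.140]); Y=np.radians(12.1); A=np.radians(35)
h=np.array([np.cos(Y),np.sin(Y),0]); SX=h*np.cos(A)+[0,0,np.sin(A)]; SZ=-h*np.sin(A)+[0,0,np.cos(A)]
def press(sign,back,dz=.016):  # sign=-1: white (tool x=-stamp x); end-face at 'back' before face; TCP is dz above carton axis
    return FACE-SX*(back+.055)+SZ*dz, tool(sign*SX,-SZ)
def rel(*wps,frm=None):
    s=manip.sense(); p0=s["position"]; R0=R.from_euler("xyz",s["orientation"])
    pp,rp=p0,R0
    print("t",round(s["clock"],2),"at",np.round(p0,4),"rpy",np.round(np.degrees(s["orientation"]),1),"J",np.round(np.degrees(s["joints"]),0))
    for p,r in wps:
        p=np.array(p); print(np.round(R0.inv().apply(p-p0)/.03,2).tolist(),np.round(np.degrees((R0.inv()*r).as_rotvec())/6,2).tolist(),
          "rows",round(np.linalg.norm(p-pp)/.0417,1),round(np.degrees((rp.inv()*r).magnitude())/7.16,1)); pp,rp=p,r
E
python3 - <<'E'
from g import *
c=[.3814,.2542]; r=down(117.2)
rel(([.44,-.1,.3],down(70)),([*c,.16],r),([*c,.046],r))
print(press(-1,.06)[0],press(-1,.06)[1].as_matrix())
E
```

```text
t 0.1 at [ 0.242  -0.5757  0.247 ] rpy [-179.9   -0.    22.8] J [-68.  24.  93.   0.  62.  -1.]
[12.23, -12.07, -1.75] [-0.01, -0.01, -7.87] rows 12.4 6.6
[15.0, -23.7, 2.93] [-0.01, -0.01, -15.73] rows 9.2 6.6
[15.0, -23.7, 6.73] [-0.01, -0.01, -15.73] rows 2.7 0.0
[ 0.55691705 -0.00817031  0.08714514] [[-8.00953137e-01 -2.09618563e-01  5.60833424e-01]
 [-1.71709474e-01  9.77783237e-01  1.20232268e-01]
 [-5.73576436e-01  6.93889390e-18 -8.19152044e-01]]
```

>>> {"fn": "send_rows", "kwargs": {"plan": [[[12.2,-12.1,-1.75],[0,0,-7.9],87],[[12.2,-12.1,-1.75],[0,0,-7.9],87],[[12.2,-12.1,-1.75],[0,0,-7.9],87],[[12.2,-12.1,-1.75],[0,0,-7.9],87],[[12.2,-12.1,-1.75],[0,0,-7.9],87],[[12.2,-12.1,-1.75],[0,0,-7.9],87],[[12.2,-12.1,-1.75],[0,0,-7.9],87],[[12.2,-12.1,-1.75],[0,0,-7.9],87],[[12.2,-12.1,-1.75],[0,0,-7.9],87],[[12.2,-12.1,-1.75],[0,0,-7.9],87],[[12.2,-12.1,-1.75],[0,0,-7.9],87],[[15,-23.7,2.9],[0,0,-15.7],87],[[15,-23.7,2.9],[0,0,-15.7],87],[[15,-23.7,2.9],[0,0,-15.7],87],[[15,-23.7,2.9],[0,0,-15.7],87],[[15,-23.7,2.9],[0,0,-15.7],87],[[15,-23.7,2.9],[0,0,-15.7],87],[[15,-23.7,2.9],[0,0,-15.7],87],[[15,-23.7,2.9],[0,0,-15.7],87],[[15,-23.7,2.9],[0,0,-15.7],87]]}}

```text
clock: 1.77
position: [0.3853, 0.2025, 0.1774]
orientation: [3.142, 0.0, 2.042]
ft_force: [0.5, 0.3, 0.5]
grip_width: 0.99
grasp_force: 0.0
```

```bash
python3 - <<'E'
from g import *
c=[.3814,.2542]; r=down(117.2)
rel(([*c,.16],r),([*c,.046],r))
E
```

```text
t 1.77 at [0.3853 0.2025 0.1774] rpy [180.   0. 117.] J [ 26.  15. 120.  -0.  46.  -1.]
[1.6, 0.67, 0.58] [0.0, 0.0, -0.03] rows 1.3 0.0
[1.6, 0.67, 4.38] [0.0, 0.0, -0.03] rows 2.7 0.0
```

>>> {"fn": "send_rows", "kwargs": {"plan": [[[0,0,0],[0,0,0],87],[[0,0,0],[0,0,0],87]]}}

```text
clock: 1.93
position: [0.385, 0.2021, 0.1772]
orientation: [-3.139, 0.0, 2.047]
ft_force: [0.5, -0.5, 0.3]
grip_width: 0.99
grasp_force: 0.0
```

```bash
python3 - <<'E'
from g import *
c=[.3814,.2542]; r=down(117.2)
rel(([*c,.13],r),([*c,.046],r))
E
```

```text
t 1.93 at [0.385  0.2021 0.1772] rpy [-179.9    0.   117.3] J [ 26.  15. 120.  -0.  46.  -1.]
[1.6, 0.69, 1.57] [-0.02, 0.0, 0.01] rows 1.7 0.0
[1.6, 0.7, 4.37] [-0.02, 0.0, 0.01] rows 2.0 0.0
```

>>> {"fn": "send_rows", "kwargs": {"plan": [[[1.6,0.7,1.0],[0,0,0],87],[[1.6,0.7,1.6],[0,0,0],87],[[1.6,0.7,2.6],[0,0,0],87],[[1.6,0.7,3.6],[0,0,0],87],[[1.6,0.7,4.37],[0,0,0],87],[[1.6,0.7,4.37],[0,0,0],87],[[1.6,0.7,4.37],[0,0,0],50],[[1.6,0.7,4.37],[0,0,0],50],[[1.6,0.7,4.37],[0,0,0],50],[[1.6,0.7,4.37],[0,0,0],50],[[1.6,0.7,4.37],[0,0,0],50],[[1.6,0.7,4.37],[0,0,0],50]], "newtons": 40}}

```text
clock: 2.93
position: [0.3837, 0.2531, 0.0483]
orientation: [3.14, 0.0, 2.042]
ft_force: [0.6, -2.7, 9.6]
grip_width: 0.682
grasp_force: 40.0
```

```bash
python3 - <<'E'
from g import *
c=[.3814,.2542]
p,r=press(-1,.06); q,_=press(-1,.02)
# intermediate yaw between 117 and -168(192): 155
rel(([*c,.22],down(117.2)),([.47,.10,.22],down(150)),(p-[0.03,0,-.04],r),(p,r))
E
```

```text
t 2.93 at [0.3837 0.2531 0.0483] rpy [179.9   0.  117. ] J [ 32.  31. 120.  -0.  29.   5.]
[0.07, -0.04, -5.72] [0.02, 0.0, -0.03] rows 4.1 0.0
[-5.85, 0.26, -5.72] [0.02, 0.01, -5.5] rows 4.3 4.6
[-9.93, 0.31, -2.63] [-3.8, -4.95, -12.11] rows 3.7 7.6
[-10.38, 1.19, -1.29] [-3.8, -4.95, -12.11] rows 1.2 0.0
```

>>> {"fn": "send_rows", "kwargs": {"plan": [[[0,0,-1],[0,0,0],50],[[0,0,-2.2],[0,0,0],50],[[0,0,-3.5],[0,0,0],50],[[0,0,-4.8],[0,0,0],50],[[0,0,-5.7],[0,0,0],50],[[-1.2,0.05,-5.7],[0,0,-1.1],50],[[-2.4,0.1,-5.7],[0,0,-2.2],50],[[-3.6,0.15,-5.7],[0,0,-3.3],50],[[-4.8,0.2,-5.7],[0,0,-4.4],50],[[-5.85,0.26,-5.7],[0,0,-5.5],50],[[-9.9,0.3,-2.6],[-3.8,-4.95,-12.1],50],[[-9.9,0.3,-2.6],[-3.8,-4.95,-12.1],50],[[-9.9,0.3,-2.6],[-3.8,-4.95,-12.1],50],[[-9.9,0.3,-2.6],[-3.8,-4.95,-12.1],50],[[-9.9,0.3,-2.6],[-3.8,-4.95,-12.1],50],[[-9.9,0.3,-2.6],[-3.8,-4.95,-12.1],50],[[-9.9,0.3,-2.6],[-3.8,-4.95,-12.1],50],[[-9.9,0.3,-2.6],[-3.8,-4.95,-12.1],50],[[-9.9,0.3,-2.6],[-3.8,-4.95,-12.1],50]]}}

```text
clock: 4.52
position: [0.5286, -0.0011, 0.1328]
orientation: [3.08, 0.46, -3.117]
ft_force: [-0.1, 0.1, -3.5]
grip_width: 0.682
grasp_force: 40.0
```

```bash
python3 - <<'E'
from g import *
p,r=press(-1,.04,.018)
rel((p,r))
d=snap("b")
x=np.hstack([cv2.resize(d["top"]["img"][90:250,220:380],(400,400)),cv2.resize(d["side"]["img"][140:300,210:370],(400,400))])
cv2.imwrite("pics/b.png",x)
E
```

```text
t 4.52 at [ 0.5286 -0.0011  0.1328] rpy [ 176.5   26.3 -178.6] J [  -5.   21.  126.   42.    9. -137.]
[-0.81, -0.26, 1.6] [-0.32, -1.39, -1.58] rows 1.3 1.8
```

View pics/b.png

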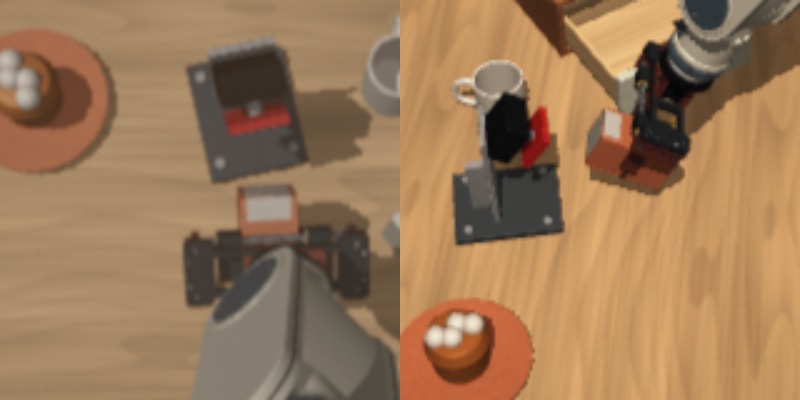

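The crop shows the carton held nose-up in front of the pad, as planned. The wrist is close to its singularity here (j5 at 9°, j6 at -137°), so the full 35° lean is not reachable. I'll set the carton down in the open and regrasp it with the tool tilted 20° in the carton's x–z plane. The two presses then need tool leans of 15° and 55°.

```bash
python3 - <<'E'
from g import *
rel(([.46,0,.11],down(180)),([.46,0,.049],down(180)))
E
```

```text
t 4.62 at [ 0.529  -0.001   0.1336] rpy [ 176.5   26.4 -178.6] J [  -5.   21.  126.   42.    9. -137.]
[2.41, 0.11, -0.31] [0.63, 4.39, 0.36] rows 1.7 3.7
[3.31, -0.01, 1.51] [0.63, 4.39, 0.36] rows 1.5 0.0
```

>>> {"fn": "send_rows", "kwargs": {"plan": [[[0.8,0,-0.1],[0.2,1.4,0.1],50],[[1.6,0.1,-0.2],[0.4,2.8,0.2],50],[[2.4,0.1,-0.3],[0.63,4.39,0.36],50],[[2.4,0.1,-0.3],[0.63,4.39,0.36],50],[[2.4,0.1,-0.3],[0.63,4.39,0.36],50],[[2.4,0.1,-0.3],[0.63,4.39,0.36],50],[[2.4,0.1,-0.3],[0.63,4.39,0.36],50]]}}

```text
clock: 5.2
position: [0.4628, 0.0, 0.1096]
orientation: [-3.141, 0.005, 3.14]
ft_force: [-0.2, -0.3, -2.7]
grip_width: 0.683
grasp_force: 40.0
```

```bash
python3 - <<'E'
from g import *
rel(([.46,0,.049],down(180)))
E
```

```text
t 5.2 at [0.4628 0.     0.1096] rpy [-180.     0.3  179.9] J [ -1.  24. 119.  -0.  37. -91.]
[0.1, 0.0, 2.02] [-0.0, 0.04, -0.01] rows 1.5 0.0
```

>>> {"fn": "send_rows", "kwargs": {"plan": [[[0,0,1],[0,0,0],50],[[0,0,1.7],[0,0,0],50],[[0,0,2.0],[0,0,0],50],[[0,0,2.0],[0,0,0],50],[[0,0,2.0],[0,0,0],70],[[0,0,2.0],[0,0,0],87],[[0,0,2.0],[0,0,0],87],[[0,0,2.0],[0,0,0],87],[[0,0,1.0],[0,0,0],87],[[0,0,0],[0,0,0],87],[[0,0,-1],[0,0,0],87],[[0,0,-1],[0,0,0],87]]}}

```text
clock: 6.2
position: [0.464, -0.0002, 0.1441]
orientation: [3.141, 0.008, 3.141]
ft_force: [0.0, -0.6, 0.7]
grip_width: 0.992
grasp_force: 0.0
```

```bash
python3 - <<'E'
from g import *
s,c=np.sin(np.radians(20)),np.cos(np.radians(20))
r=tool([-c,0,s],[-s,0,-c]); t=np.array([.448,0,.048]); pre=t+.09*np.array([s,0,c])
rel((pre,r),(t,r))
d=snap("c")
for n in d:
    P=cloud(d[n]); m=(P[...,2]>.055)&(P[...,2]<.064)&(P[...,0]>.38)&(P[...,0]<.54)&(abs(P[...,1])<.06)
    q=P[m]; print(n,m.sum(), q.size and (np.round(np.percentile(q[:,:2],[1,99],axis=0)*1000,0).tolist(),cv2.minAreaRect((q[:,:2]*1000).astype(np.float32))))
E
```

```text
t 6.2 at [ 4.640e-01 -2.000e-04  1.441e-01] rpy [180.    0.5 180. ] J [ -2.  20. 118.   0.  42. -91.]
[-0.49, 0.01, 0.39] [0.0, 3.41, -0.01] rows 0.5 2.9
[0.56, 0.0, 3.2] [0.0, 3.41, -0.01] rows 2.2 0.0
side 343 ([[403.0, -30.0], [511.0, 32.0]], ((456.5601806640625, 0.6298561096191406), (110.61396026611328, 65.87189483642578), 0.2596571445465088))
top 0 0
```

>>> {"fn": "send_rows", "kwargs": {"plan": [[[-0.25,0,0.2],[0,1.1,0],87],[[-0.5,0,0.4],[0,2.2,0],87],[[-0.5,0,0.4],[0,3.4,0],87],[[-0.5,0,0.4],[0,3.4,0],87],[[0,0,1.8],[0,3.4,0],87],[[0.3,0,2.5],[0,3.4,0],87],[[0.56,0,3.2],[0,3.4,0],87],[[0.56,0,3.2],[0,3.4,0],87],[[0.56,0,3.2],[0,3.4,0],50],[[0.56,0,3.2],[0,3.4,0],50],[[0.56,0,3.2],[0,3.4,0],50],[[0.56,0,3.2],[0,3.4,0],50],[[0.56,0,3.2],[0,3.4,0],50],[[0.56,0,3.2],[0,3.4,0],50]]}}

```text
clock: 7.47
position: [0.4452, -0.0001, 0.0444]
orientation: [3.141, -0.354, 3.141]
ft_force: [0.7, 0.8, 6.9]
grip_width: 0.68
grasp_force: 40.0
```

```bash
cat >> g.py <<'E'
import json
def grasp():  # store carton pose in tool frame, carton flat at (cx,0,0), yaw 0
    s=manip.sense(); R0=R.from_euler("xyz",s["orientation"])
    json.dump({"p":R0.inv().apply(np.array([.4570,.0004,0])-s["position"]).tolist(),"q":R0.inv().as_quat().tolist()},open("grasp.json","w"))
def tcp(cp,cr):  # carton origin pose -> TCP pose
    g=json.load(open("grasp.json")); rr=cr*R.from_quat(g["q"]).inv(); return cp-rr.apply(g["p"]),rr
def stamp(end,back): # end=+1 white, -1 green
    cr=R.from_matrix(np.stack([end*SX,end*np.cross(SZ,SX),SZ],1))
    return tcp(FACE-SX*(back+.055)-SZ*.03,cr)
E
python3 - <<'E'
from g import *
grasp(); p,r=stamp(1,.05); q,_=stamp(1,.012)
s=manip.sense(); r0=R.from_euler("xyz",s["orientation"])
rel((s["position"]+[0,0,.08],r0),(p,r),(q,r))
print(r.as_matrix()[:,2])
E
```

```text
t 7.47 at [ 4.452e-01 -1.000e-04  4.440e-02] rpy [180.  -20.3 180. ] J [ -1.  37. 109.  -1.  54. -91.]
[0.92, 0.0, -2.5] [0.0, 0.0, 0.0] rows 1.9 0.0
[-3.01, -0.29, -2.55] [0.1, -5.81, -2.05] rows 2.8 5.2
[-3.71, -0.07, -3.58] [0.1, -5.81, -2.05] rows 0.9 0.0
[ 0.24827383  0.05365922 -0.96720256]
```

>>> {"fn": "send_rows", "kwargs": {"plan": [[[0.4,0,-1.2],[0,0,0],50],[[0.9,0,-2.5],[0,0,0],50],[[0.2,0,-2.5],[0,-1,-0.3],50],[[-0.5,-0.1,-2.5],[0,-2,-0.7],50],[[-1.3,-0.15,-2.5],[0,-3.1,-1.1],50],[[-2,-0.2,-2.5],[0.1,-4.2,-1.5],50],[[-2.7,-0.25,-2.55],[0.1,-5.2,-1.9],50],[[-3,-0.29,-2.55],[0.1,-5.8,-2.05],50],[[-3,-0.29,-2.55],[0.1,-5.8,-2.05],50],[[-3,-0.29,-2.55],[0.1,-5.8,-2.05],50],[[-3,-0.29,-2.55],[0.1,-5.8,-2.05],50]]}}

```text
clock: 8.38
position: [0.5548, -0.0087, 0.0838]
orientation: [3.14, 0.251, -2.932]
ft_force: [-0.6, -0.2, -2.5]
grip_width: 0.683
grasp_force: 40.0
```

```bash
python3 - <<'E'
from g import *
q,r=stamp(1,.0); q2,r=stamp(1,-.01)
rel((q,r),(q2,r)); print(manip.sense()["ft_force"])
d=snap("d")
P=cloud(d["side"])
x=np.hstack([cv2.resize(d["top"]["img"][90:210,250:370],(400,400)),cv2.resize(d["side"]["img"][140:260,200:320],(400,400))])
cv2.imwrite("pics/d.png",x)
E
```

```text
t 8.38 at [ 0.5548 -0.0087  0.0838] rpy [ 179.9   14.4 -168. ] J [  -4.   29.  116.   11.   21. -116.]
[-1.62, -0.01, -0.61] [0.01, -0.05, -0.01] rows 1.2 0.0
[-1.93, -0.01, -0.72] [0.01, -0.05, -0.01] rows 0.2 0.0
[-0.61833321 -0.22891175 -2.50681716]
```

View pics/d.png

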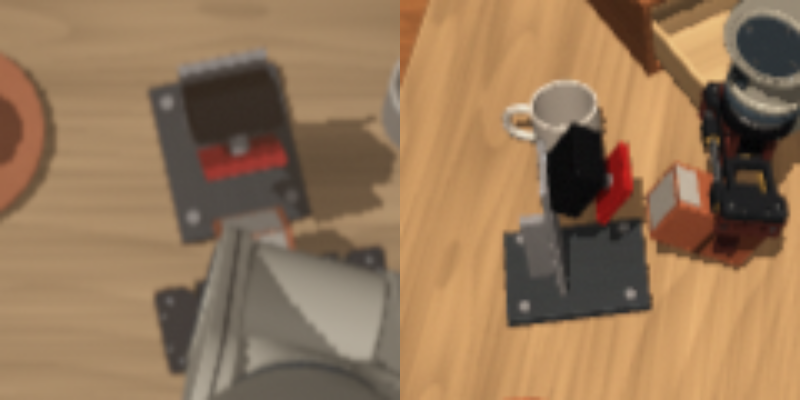

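The carton's white end is parallel to the pad and about 50 mm in front of it. I'll move it into contact.

>>> {"fn": "send_rows", "kwargs": {"plan": [[[-0.6,0,-0.23],[0,0,0],50],[[-1.2,0,-0.45],[0,0,0],50],[[-1.5,0,-0.57],[0,0,0],50],[[-1.7,0,-0.64],[0,0,0],50],[[-1.83,0,-0.68],[0,0,0],50],[[-1.88,0,-0.7],[0,0,0],50],[[-1.88,0,-0.7],[0,0,0],50]]}}

```text
clock: 9.07
position: [0.6011, 0.0015, 0.1169]
orientation: [3.14, 0.249, -2.931]
ft_force: [-4.8, -1.6, -3.9]
grip_width: 0.682
grasp_force: 40.0
```

```bash
python3 - <<'E'
from g import *
s=manip.sense(); print(s["ft_force"], "along push", (s["ft_force"]-[-.6,-.23,-2.5])@SX)
p0,r=stamp(1,0); print("depth mm",(s["position"]-p0)@SX*1000, "lat", (s["position"]-p0)@SZ*1000,(s["position"]-p0)@np.cross(SZ,SX)*1000)
d=snap("e"); P=cloud(d["side"])
x=np.hstack([cv2.resize(d["top"]["img"][90:210,250:370],(400,400)),cv2.resize(d["side"]["img"][140:260,200:320],(400,400))])
cv2.imwrite("pics/e.png",x)
E
```

```text
[-4.81786339 -1.6042429  -3.88560308] along push -4.409030719662515
depth mm 5.862354279735522 lat 0.04641304295326569 0.6534554437290121
```

View pics/e.png

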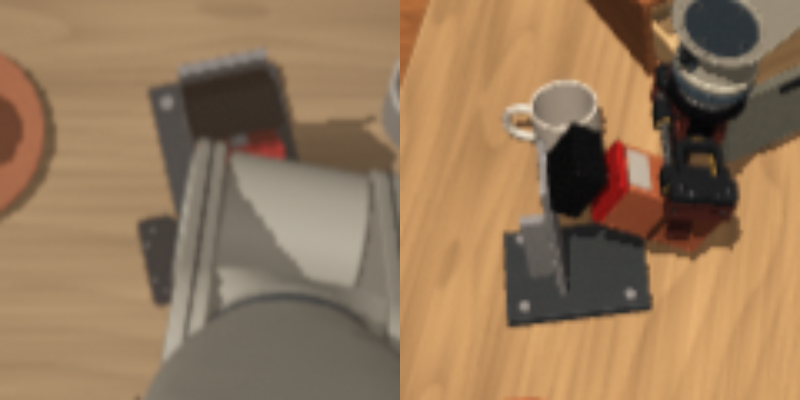

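The carton end sits square and centred on the pad. A force of about 4.5 N means the pad is about 5 mm in, so I'll push 4 mm further.

>>> {"fn": "send_rows", "kwargs": {"plan": [[[-0.07,0,-0.025],[0,0,0],50],[[-0.13,0,-0.05],[0,0,0],50],[[-0.13,0,-0.05],[0,0,0],50],[[-0.13,0,-0.05],[0,0,0],50],[[-0.13,0,-0.05],[0,0,0],50],[[-0.13,0,-0.05],[0,0,0],50],[[-0.13,0,-0.05],[0,0,0],50]]}}

```text
clock: 9.75
position: [0.6032, 0.0021, 0.1184]
orientation: [3.139, 0.246, -2.931]
ft_force: [-5.5, -2.3, -4.7]
grip_width: 0.68
grasp_force: 40.0
```

```bash
python3 - <<'E'
from g import *
s=manip.sense(); print(s["ft_force"], "along push", (s["ft_force"]-[-.6,-.23,-2.5])@SX)
p0,r=stamp(1,0); print("depth mm",(s["position"]-p0)@SX*1000)
E
```

```text
[-5.46974125 -2.27814487 -4.70115269] along push -5.5146497268535555
depth mm 8.524360841857451
```

>>> {"fn": "send_rows", "kwargs": {"plan": [[[-0.09,0,-0.035],[0,0,0],50],[[-0.09,0,-0.035],[0,0,0],50],[[-0.09,0,-0.035],[0,0,0],50],[[-0.09,0,-0.035],[0,0,0],50],[[-0.09,0,-0.035],[0,0,0],50],[[-0.09,0,-0.035],[0,0,0],50]]}}

```text
clock: 10.25
position: [0.605, 0.0025, 0.1198]
orientation: [3.139, 0.245, -2.931]
ft_force: [-5.9, -2.9, -5.9]
grip_width: 0.679
grasp_force: 40.0
```

```bash
python3 - <<'E'
from g import *
s=manip.sense(); print(s["ft_force"], "along push", (s["ft_force"]-[-.6,-.23,-2.5])@SX)
p0,r=stamp(1,0); print("depth mm",(s["position"]-p0)@SX*1000)
b,_=stamp(1,.09); c=np.array([.46,-.03,.20])
g,gr=stamp(-1,.06)
C=[R.from_euler("z",a,degrees=True) for a in (0,-10,-55,-100,-145)]
w=[tcp(np.array([.47,-.02,.14]),x) for x in C]
rel((b,r),*w,(g,gr))
print(w[0][0],g)
E
```

```text
[-5.85568909 -2.85129696 -5.87989589] along push -6.598290829054043
depth mm 10.846581837843107
t 10.25 at [0.605  0.0025 0.1198] rpy [ 179.8   14.1 -167.9] J [  -3.   29.  109.    8.   29. -111.]
[3.14, -0.03, 1.21] [0.02, -0.11, 0.0] rows 2.4 0.1
[4.27, 0.28, -3.29] [-0.09, 5.7, 2.05] rows 3.3 5.2
[4.26, 0.35, -3.28] [-0.18, 5.65, 3.74] rows 0.0 1.4
[4.06, 0.57, -3.23] [-0.6, 5.03, 11.33] rows 0.2 6.3
[3.77, 0.59, -3.16] [-1.01, 3.72, 18.86] rows 0.2 6.3
[3.55, 0.38, -3.11] [-1.42, 1.53, 26.27] rows 0.2 6.3
[1.47, 0.0, 0.57] [-10.56, -0.04, 28.07] rows 3.1 5.8
[ 0.45821979 -0.02045519  0.18435197] [ 0.5671813  -0.00550431  0.09255201]
```

White end stamped: 6.6 N along the push, about 9 mm in. Next I'll back off, level the carton and turn it.

>>> {"fn": "send_rows", "kwargs": {"plan": [[[1,0,0.4],[0,0,0],50],[[2.2,0,0.8],[0,0,0],50],[[3.14,0,1.2],[0,0,0],50],[[3.4,0.05,0.2],[0,1.1,0.4],50],[[3.6,0.1,-0.8],[0,2.2,0.8],50],[[3.9,0.2,-1.8],[0,3.3,1.2],50],[[4.1,0.25,-2.8],[0,4.4,1.6],50],[[4.26,0.3,-3.28],[-0.15,5.5,2.6],50],[[4.26,0.35,-3.28],[-0.18,5.65,3.74],50],[[4.06,0.57,-3.23],[-0.6,5.0,11.3],50],[[4.06,0.57,-3.23],[-0.6,5.0,11.3],50],[[4.06,0.57,-3.23],[-0.6,5.0,11.3],50],[[4.06,0.57,-3.23],[-0.6,5.0,11.3],50],[[4.06,0.57,-3.23],[-0.6,5.0,11.3],50],[[4.06,0.57,-3.23],[-0.6,5.0,11.3],50],[[4.06,0.57,-3.23],[-0.6,5.0,11.3],50],[[4.06,0.57,-3.23],[-0.6,5.0,11.3],50],[[4.06,0.57,-3.23],[-0.6,5.0,11.3],50]]}}

```text
clock: 11.75
position: [0.466, -0.0107, 0.1854]
orientation: [3.132, -0.347, 2.188]
ft_force: [0.2, 0.2, -3.4]
grip_width: 0.684
grasp_force: 40.0
```

```bash
cat >> g.py <<'E'
def tilt(yaw,pitch): # carton: green end pointing at heading yaw+180, nose(green)-up by pitch
    H=np.radians(yaw+180); a=np.radians(pitch); hh=np.array([np.cos(H),np.sin(H),0])
    gx=hh*np.cos(a)+[0,0,np.sin(a)]; z=-hh*np.sin(a)+[0,0,np.cos(a)]; return R.from_matrix(np.stack([-gx,np.cross(z,-gx),z],1))
E
python3 - <<'E'
from g import *
c=np.array([.47,-.02,.14])
rel(*[tcp(c,tilt(y,a)) for y,a in((-55,0),(-100,0),(-145,0),(-145,12),(-145,24),(-145,35))])
E
```

```text
t 11.75 at [ 0.466  -0.0107  0.1854] rpy [179.4 -19.9 125.4] J [-11.  23. 109.  16.  64. -55.]
[0.05, -0.09, 0.05] [0.07, 0.07, 0.06] rows 0.1 0.1
[-0.05, 0.2, 0.02] [-2.51, 0.03, 7.11] rows 0.2 6.3
[-0.31, 0.32, -0.07] [-5.1, -0.02, 14.15] rows 0.2 6.3
[-0.29, 0.01, -0.12] [-6.56, 1.55, 13.56] rows 0.2 1.7
[-0.29, -0.31, -0.11] [-7.97, 3.12, 12.85] rows 0.2 1.7
[-0.32, -0.6, -0.04] [-9.23, 4.55, 12.11] rows 0.2 1.5
```

>>> {"fn": "send_rows", "kwargs": {"plan": [[[-0.05,0.2,0.02],[-2.5,0,7.1],50],[[-0.05,0.2,0.02],[-2.5,0,7.1],50],[[-0.05,0.2,0.02],[-2.5,0,7.1],50],[[-0.05,0.2,0.02],[-2.5,0,7.1],50],[[-0.05,0.2,0.02],[-2.5,0,7.1],50],[[-0.05,0.2,0.02],[-2.5,0,7.1],50],[[-0.05,0.2,0.02],[-2.5,0,7.1],50],[[-0.3,0.3,-0.07],[-5.1,0,14.15],50],[[-0.3,0.3,-0.07],[-5.1,0,14.15],50],[[-0.3,0.3,-0.07],[-5.1,0,14.15],50],[[-0.3,0.3,-0.07],[-5.1,0,14.15],50],[[-0.3,0.3,-0.07],[-5.1,0,14.15],50],[[-0.3,0.3,-0.07],[-5.1,0,14.15],50],[[-0.3,0.3,-0.07],[-5.1,0,14.15],50],[[-0.3,0,-0.12],[-6.56,1.55,13.56],50],[[-0.3,0,-0.12],[-6.56,1.55,13.56],50],[[-0.3,0,-0.12],[-6.56,1.55,13.56],50]]}}

```text
clock: 13.17
position: [0.4721, -0.0163, 0.1858]
orientation: [-3.139, -0.548, 0.614]
ft_force: [-0.3, 0.6, -3.0]
grip_width: 0.683
grasp_force: 40.0
```

```bash
python3 - <<'E'
from g import *
c=np.array([.47,-.02,.14]); gp,gr=stamp(-1,.08)
rel(*[tcp(c,tilt(y,a)) for y,a in((-145,24),(-145,35))],tcp(np.array([.50,-.02,.1]),tilt(-157,35)),(gp,gr))
E
```

```text
t 13.17 at [ 0.4721 -0.0163  0.1858] rpy [-179.9  -31.4   35.2] J [-18.  13. 129.  57.  30. -12.]
[-0.32, 0.04, -0.18] [-0.04, 2.14, 0.03] rows 0.3 1.8
[-0.6, 0.04, -0.27] [-0.05, 3.98, 0.02] rows 0.2 1.5
[-0.59, 0.51, 1.31] [-1.43, 3.96, 1.49] rows 1.2 1.7
[0.14, 1.33, 4.17] [-2.69, 3.93, 2.82] rows 2.2 1.5
```

>>> {"fn": "send_rows", "kwargs": {"plan": [[[-0.3,0,-0.2],[0,1.1,0],50],[[-0.3,0,-0.2],[0,2.1,0],50],[[-0.6,0,-0.27],[0,3.1,0],50],[[-0.6,0,-0.27],[0,4,0],50],[[-0.6,0.2,0.5],[-0.7,4,0.7],50],[[-0.6,0.5,1.3],[-1.4,4,1.5],50],[[-0.3,0.8,2.3],[-2,3.95,2.1],50],[[0,1.1,3.2],[-2.4,3.93,2.5],50],[[0.14,1.33,4.17],[-2.69,3.93,2.82],50],[[0.14,1.33,4.17],[-2.69,3.93,2.82],50],[[0.14,1.33,4.17],[-2.69,3.93,2.82],50],[[0.14,1.33,4.17],[-2.69,3.93,2.82],50]]}}

```text
clock: 14.17
position: [0.5511, -0.0077, 0.0781]
orientation: [-3.141, -0.959, 0.21]
ft_force: [0.3, -0.4, -2.4]
grip_width: 0.679
grasp_force: 40.0
```

```bash
python3 - <<'E'
from g import *
rel(stamp(-1,.04),stamp(-1,.0),stamp(-1,-.0105))
print(manip.sense()["ft_force"])
d=snap("f")
x=np.hstack([cv2.resize(d["top"]["img"][90:210,250:370],(400,400)),cv2.resize(d["side"]["img"][140:260,200:320],(400,400))])
cv2.imwrite("pics/f.png",x)
E
```

```text
t 14.17 at [ 0.5511 -0.0077  0.0781] rpy [-180.   -54.9   12. ] J [-12.  42. 135. 155.  52. -88.]
[1.33, 0.04, 0.39] [0.0, 0.06, -0.0] rows 1.0 0.0
[2.58, 0.04, 0.85] [0.0, 0.06, -0.0] rows 1.0 0.0
[2.91, 0.04, 0.97] [0.0, 0.06, -0.0] rows 0.3 0.0
[ 0.25320081 -0.42801401 -2.38198259]
```

View pics/f.png

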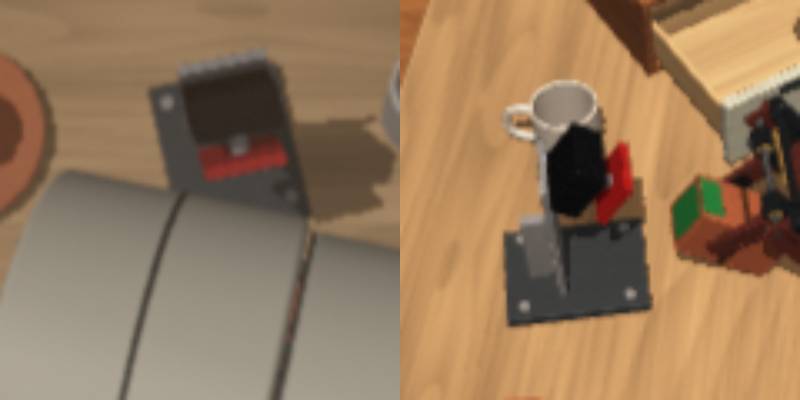

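The green end is aligned with the pad, about 80 mm back. Pressing now.

>>> {"fn": "send_rows", "kwargs": {"plan": [[[0.7,0,0.2],[0,0,0],50],[[1.4,0.02,0.41],[0,0,0],50],[[2.1,0.04,0.66],[0,0.06,0],50],[[2.45,0.04,0.8],[0,0.06,0],50],[[2.7,0.04,0.9],[0,0.06,0],50],[[2.85,0.04,0.95],[0,0.06,0],50],[[2.9,0.04,0.97],[0,0.06,0],50],[[2.9,0.04,0.97],[0,0.06,0],50],[[2.9,0.04,0.97],[0,0.06,0],50],[[2.9,0.04,0.97],[0,0.06,0],50]]}}

```text
clock: 15.1
position: [0.6203, 0.0031, 0.1338]
orientation: [-3.139, -0.962, 0.203]
ft_force: [-4.9, -2.9, -4.8]
grip_width: 0.679
grasp_force: 40.0
```

```bash
python3 - <<'E'
from g import *
s=manip.sense(); print(s["ft_force"], "along push", (s["ft_force"]-[0,-.3,-2.5])@SX)
p0,r=stamp(-1,0); e=s["position"]-p0; print("depth mm",e@SX*1000,e@SZ*1000,e@np.cross(SZ,SX)*1000)
rel()
E
```

```text
[-4.92811299 -2.87451409 -4.79132306] along push -5.703504935271389
depth mm 7.69273702829596 2.914190097807615 -2.7093502514429444
t 15.1 at [0.6203 0.0031 0.1338] rpy [-179.9  -55.1   11.6] J [ -8.  34. 128. 153.  38. -80.]
```

>>> {"fn": "send_rows", "kwargs": {"plan": [[[0.05,0,0.02],[0,0,0],50],[[0.1,0,0.035],[0,0,0],50],[[0.1,0,0.035],[0,0,0],50],[[0.1,0,0.035],[0,0,0],50],[[0.1,0,0.035],[0,0,0],50],[[0.1,0,0.035],[0,0,0],50],[[0.1,0,0.035],[0,0,0],50],[[0.1,0,0.035],[0,0,0],50]]}}

```text
clock: 15.77
position: [0.6223, 0.0037, 0.1351]
orientation: [-3.139, -0.961, 0.203]
ft_force: [-7.0, -1.5, -5.9]
grip_width: 0.681
grasp_force: 40.0
```

```bash
python3 - <<'E'
from g import *
s=manip.sense(); print(s["ft_force"], "along push", (s["ft_force"]-[0,-.3,-2.5])@SX)
p0,r=stamp(-1,0); e=s["position"]-p0; print("depth mm",e@SX*1000,e@SZ*1000,e@np.cross(SZ,SX)*1000)
d=snap("g")
x=np.hstack([cv2.resize(d["top"]["img"][90:210,250:370],(400,400)),cv2.resize(d["side"]["img"][140:260,200:320],(400,400))])
cv2.imwrite("pics/g.png",x)
c=np.array([.47,-.04,.16])
rel(stamp(-1,.08),*[tcp(c,tilt(y,a)) for y,a in((-145,35),(-145,12),(-145,0))])
E
```

```text
[-6.98554377 -1.46681109 -5.92262472] along push -7.7585826039592565
depth mm 10.120012780014799 2.810904352081079 -2.59260284600311
t 15.87 at [0.6223 0.0037 0.1351] rpy [-179.8  -55.1   11.6] J [ -8.  34. 127. 153.  38. -79.]
[-2.86, -0.07, -0.94] [0.03, 0.04, -0.04] rows 2.2 0.1
[-1.44, 0.58, -6.02] [3.17, 0.03, -2.22] rows 3.8 3.2
[-1.05, 0.34, -5.62] [2.67, -3.75, -2.82] rows 0.4 3.2
[-0.92, 0.22, -5.35] [2.38, -5.72, -3.12] rows 0.2 1.7
```

View pics/g.png

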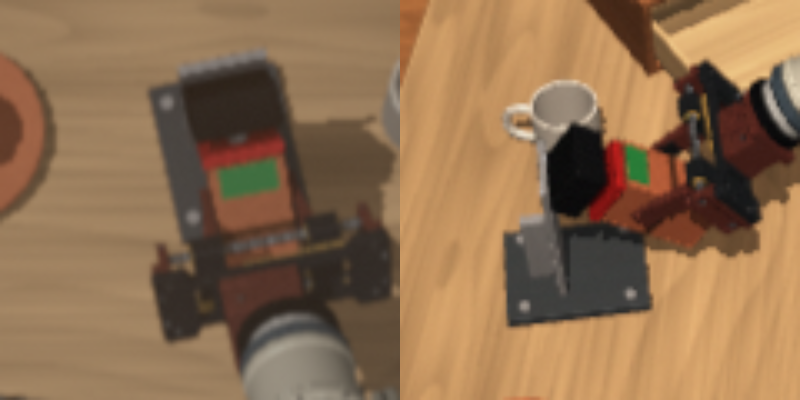

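Green end stamped: 7.8 N, and the picture shows it centred and square. Next I'll back off, level the carton and carry it to the drawer.

>>> {"fn": "send_rows", "kwargs": {"plan": [[[-1,0,-0.3],[0,0,0],50],[[-2,-0.05,-0.65],[0,0,0],50],[[-2.86,-0.07,-0.94],[0,0,0],50],[[-2.4,0.1,-2.3],[0.8,0,-0.5],50],[[-2.1,0.3,-3.6],[1.6,0,-1.1],50],[[-1.7,0.45,-4.8],[2.4,0,-1.6],50],[[-1.44,0.58,-6],[3.17,0,-2.2],50],[[-1.4,0.5,-5.9],[3,-1,-2.4],50],[[-1.3,0.45,-5.8],[2.9,-2,-2.6],50],[[-1.15,0.4,-5.7],[2.8,-3,-2.7],50],[[-1.05,0.34,-5.6],[2.67,-3.75,-2.8],50],[[-1,0.3,-5.5],[2.5,-4.7,-3],50],[[-0.92,0.22,-5.35],[2.38,-5.7,-3.1],50],[[-0.92,0.22,-5.35],[2.38,-5.7,-3.1],50],[[-0.92,0.22,-5.35],[2.38,-5.7,-3.1],50],[[-0.92,0.22,-5.35],[2.38,-5.7,-3.1],50]]}}

```text
clock: 17.2
position: [0.4807, -0.033, 0.2054]
orientation: [3.138, -0.359, 0.61]
ft_force: [0.3, 0.6, -2.9]
grip_width: 0.679
grasp_force: 40.0
```

```bash
python3 - <<'E'
from g import *
c=np.array([.47,-.04,.16]); D=np.array([.529,-.280,0])
rel(*[tcp(c,tilt(y,0)) for y in(-145,-115)],tcp(np.array([.49,-.12,.16]),tilt(-85,0)),tcp(D+[0,0,.16],tilt(-52.4,0)))
E
```

```text
t 17.2 at [ 0.4807 -0.033   0.2054] rpy [179.8 -20.6  35. ] J [-14.  12. 122.  27.  35.  20.]
[-0.04, -0.03, 0.02] [0.03, -0.05, -0.0] rows 0.0 0.0
[-0.1, -0.22, -0.0] [1.77, -0.04, -4.69] rows 0.1 4.2
[-1.16, 2.21, -0.39] [3.52, -0.03, -9.37] rows 1.9 4.2
[-3.22, 7.28, -1.15] [5.41, -0.01, -14.47] rows 4.0 4.6
```

>>> {"fn": "send_rows", "kwargs": {"plan": [[[-0.1,-0.2,0],[1.77,0,-4.7],50],[[-0.1,-0.2,0],[1.77,0,-4.7],50],[[-0.1,-0.2,0],[1.77,0,-4.7],50],[[-0.1,-0.2,0],[1.77,0,-4.7],50],[[-0.4,0.5,-0.1],[2.3,0,-6.1],50],[[-0.7,1.2,-0.2],[2.9,0,-7.5],50],[[-1,1.8,-0.3],[3.2,0,-8.5],50],[[-1.2,2.2,-0.4],[3.5,0,-9.4],50],[[-1.6,3.2,-0.5],[3.9,0,-10.4],50],[[-2,4.2,-0.7],[4.3,0,-11.5],50],[[-2.4,5.3,-0.9],[4.7,0,-12.6],50],[[-2.8,6.3,-1],[5.1,0,-13.6],50],[[-3.22,7.28,-1.15],[5.4,0,-14.5],50],[[-3.22,7.28,-1.15],[5.4,0,-14.5],50],[[-3.22,7.28,-1.15],[5.4,0,-14.5],50],[[-3.22,7.28,-1.15],[5.4,0,-14.5],50]]}}

```text
clock: 18.53
position: [0.5214, -0.2698, 0.2031]
orientation: [3.135, -0.356, 2.23]
ft_force: [0.2, -0.7, -2.2]
grip_width: 0.678
grasp_force: 40.0
```

```bash
python3 - <<'E'
from g import *
D=np.array([.529,-.280,0]); r=tilt(-52.4,0)
rel(*[tcp(D+[0,0,z],r) for z in(.16,.06,.03,.022)])
d=snap("i")
x=np.hstack([cv2.resize(d["top"]["img"][100:260,360:520],(400,400)),cv2.resize(d["side"]["img"][80:220,230:370],(400,400))])
cv2.imwrite("pics/i.png",x)
E
```

```text
t 18.53 at [ 0.5214 -0.2698  0.2031] rpy [179.6 -20.4 127.8] J [-32.  33.  89.   7.  78. -73.]
[-0.01, -0.02, -0.05] [0.05, -0.02, 0.03] rows 0.0 0.1
[-1.18, -0.04, 3.07] [0.05, -0.02, 0.03] rows 2.4 0.0
[-1.52, -0.05, 4.01] [0.05, -0.02, 0.03] rows 0.7 0.0
[-1.62, -0.05, 4.26] [0.05, -0.02, 0.03] rows 0.2 0.0
```

View pics/i.png

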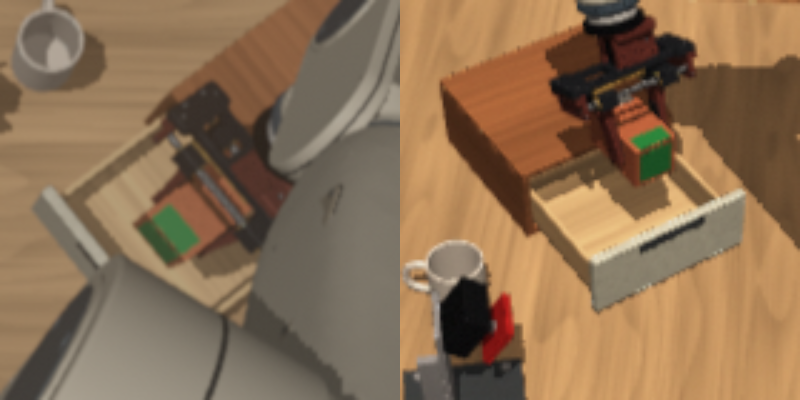

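The carton hangs level over the open drawer, with clear gaps to the unit and the front board. Lowering it now.

>>> {"fn": "send_rows", "kwargs": {"plan": [[[-0.4,0,1.1],[0,0,0],50],[[-0.8,0,2.1],[0,0,0],50],[[-1.2,-0.04,3.07],[0.05,0,0],50],[[-1.35,-0.05,3.5],[0.05,0,0],50],[[-1.45,-0.05,3.8],[0.05,0,0],50],[[-1.52,-0.05,4.0],[0.05,0,0],50],[[-1.57,-0.05,4.13],[0.05,0,0],50],[[-1.62,-0.05,4.26],[0.05,0,0],50],[[-1.62,-0.05,4.26],[0.05,0,0],50]]}}

```text
clock: 19.38
position: [0.5237, -0.2715, 0.0672]
orientation: [3.138, -0.353, 2.233]
ft_force: [0.4, -0.6, -4.1]
grip_width: 0.681
grasp_force: 40.0
```

```bash
python3 - <<'E'
from g import *
D=np.array([.529,-.280,0]); r=tilt(-52.4,0)
rel(*[tcp(D+[0,0,z],r) for z in(.022,.018,.017)])
print(manip.sense()["ft_force"])
E
```

```text
t 19.38 at [ 0.5237 -0.2715  0.0672] rpy [179.8 -20.2 127.9] J [-32.  43.  91.   8.  66. -74.]
[0.05, -0.05, 0.05] [0.01, 0.01, 0.06] rows 0.1 0.0
[-0.0, -0.05, 0.17] [0.01, 0.01, 0.06] rows 0.1 0.0
[-0.01, -0.05, 0.2] [0.01, 0.01, 0.06] rows 0.0 0.0
[ 0.44239253 -0.62348036 -4.10797263]
```

Not touching yet, so I'll lower in small steps.

>>> {"fn": "send_rows", "kwargs": {"plan": [[[-0.01,0,0.06],[0,0,0],50],[[-0.03,0,0.1],[0,0,0],50],[[-0.05,0,0.15],[0,0,0],50],[[-0.05,0,0.15],[0,0,0],50]]}}

```text
clock: 19.72
position: [0.5239, -0.2717, 0.0644]
orientation: [3.138, -0.353, 2.233]
ft_force: [-0.7, 0.2, 11.5]
grip_width: 0.688
grasp_force: 40.0
```

>>> {"fn": "send_rows", "kwargs": {"plan": [[[0.01,0,-0.04],[0,0,0],50],[[0.01,0,-0.04],[0,0,0],70],[[0.01,0,-0.04],[0,0,0],87],[[0.01,0,-0.04],[0,0,0],87],[[0.01,0,-0.04],[0,0,0],87],[[0,0,-0.6],[0,0,0],87],[[0,0,-1.5],[0,0,0],87],[[0,0,-2.7],[0,0,0],87],[[0,0,-3.8],[0,0,0],87],[[0,0,-4.5],[0,0,0],87],[[0,0,-4.5],[0,0,0],87]]}}

```text
clock: 20.63
position: [0.5545, -0.3108, 0.1935]
orientation: [3.135, -0.346, 2.233]
ft_force: [0.1, -0.4, 1.1]
grip_width: 0.991
grasp_force: 0.0
```

```bash
python3 - <<'E'
from g import *
d=snap("j")
u=np.array([np.cos(np.radians(-52.4)),np.sin(np.radians(-52.4))]); v=np.array([-u[1],u[0]])
for n in d:
    P=cloud(d[n]); q=P[np.isfinite(P[...,2])]; L=np.stack([(q[:,:2]-[.5377,-.2914])@u,(q[:,:2]-[.5377,-.2914])@v,q[:,2]],1)*1000
    m=(abs(L[:,0])<80)&(abs(L[:,1])<85)&(L[:,2]>70)&(L[:,2]<90); print(n,m.sum(),m.sum() and (np.round(np.percentile(L[m],[2,50,98],axis=0)).tolist()))
    m=(L[:,0]<-80)&(L[:,0]>-130)&(abs(L[:,1])<100)&(L[:,2]>97)&(L[:,2]<108); print("board",m.sum(),m.sum() and np.round(np.percentile(L[m],[2,50,98],axis=0)).tolist())
f=np.array([.470,-.2035]); y=down(127.6)
s=manip.sense()["position"]
rel(([*(f-.06*u),.22],y),([*(f-.06*u),.075],y),([*(f-.013*u),.075],y),([*(f+.15*u),.075],y))
x=np.hstack([cv2.resize(d["top"]["img"][100:260,360:520],(400,400)),cv2.resize(d["side"]["img"][80:220,230:370],(400,400))])
cv2.imwrite("pics/j.png",x)
E
```

```text
side 352 [[-68.0, -29.0, 72.0], [-17.0, 3.0, 79.0], [41.0, 32.0, 85.0]]
board 187 [[-113.0, -89.0, 97.0], [-105.0, 2.0, 103.0], [-94.0, 92.0, 107.0]]
top 83 [[-68.0, -1.0, 74.0], [-26.0, 26.0, 80.0], [41.0, 31.0, 83.0]]
board 186 [[-111.0, 15.0, 98.0], [-104.0, 54.0, 103.0], [-96.0, 98.0, 107.0]]
t 20.73 at [ 0.5518 -0.3085  0.189 ] rpy [179.8 -20.2 127.9] J [-33.  37.  82.   7.  80. -73.]
[6.4, 0.01, 1.25] [0.02, -3.37, 0.05] rows 4.7 2.8
[4.73, -0.01, 5.79] [0.02, -3.37, 0.05] rows 3.5 0.0
[3.26, -0.02, 5.25] [0.02, -3.37, 0.05] rows 1.1 0.0
[-1.84, -0.04, 3.37] [0.02, -3.37, 0.05] rows 3.9 0.0
```

View pics/j.png

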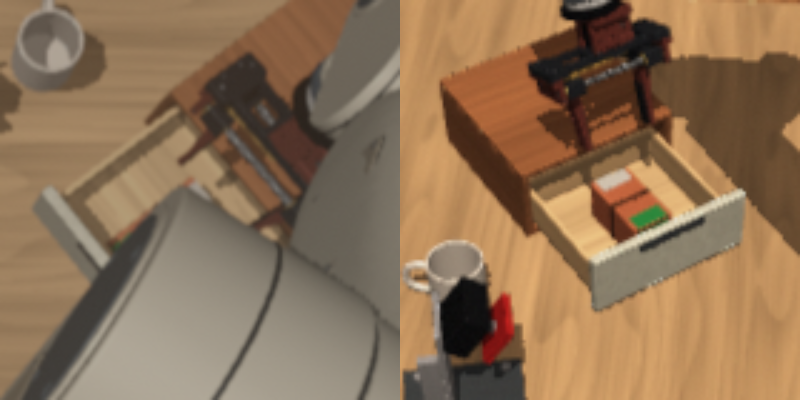

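The carton rests flat on the drawer floor, with its top at z = 80 mm. Next I'll move around to the front board.

>>> {"fn": "send_rows", "kwargs": {"plan": [[[1.2,0,-0.2],[0,-0.7,0],40],[[2.5,0,0.1],[0,-1.4,0],20],[[3.8,0,0.5],[0,-2.2,0],0],[[5.1,0,0.9],[0,-3,0],0],[[6.4,0,1.25],[0,-3.37,0],0],[[6.4,0,1.25],[0,-3.37,0],0],[[6.4,0,1.25],[0,-3.37,0],0],[[6,0,2.4],[0,-3.37,0],0],[[5.5,0,3.6],[0,-3.37,0],0],[[5.1,0,4.8],[0,-3.37,0],0],[[4.73,0,5.79],[0,-3.37,0],0],[[4.73,0,5.79],[0,-3.37,0],0],[[4.73,0,5.79],[0,-3.37,0],0]]}}

```text
clock: 21.82
position: [0.4324, -0.1556, 0.073]
orientation: [3.141, -0.006, 2.231]
ft_force: [-0.2, -0.8, 0.1]
grip_width: 0.042
grasp_force: 0.0
```

```bash
python3 - <<'E'
from g import *
u=np.array([np.cos(np.radians(-52.4)),np.sin(np.radians(-52.4))])
f=np.array([.470,-.2035]); y=down(127.6)
rel(*[([*(f+a*u),.075],y) for a in(-.03,-.01,.14,.156)])
print(manip.sense()["ft_force"])
E
```

```text
t 21.82 at [ 0.4324 -0.1556  0.073 ] rpy [180.   -0.3 127.8] J [-21.  28. 119.   0.  33. -59.]
[-1.03, 0.01, -0.07] [0.0, -0.06, 0.04] rows 0.7 0.1
[-1.7, 0.01, -0.08] [0.0, -0.06, 0.04] rows 0.5 0.0
[-6.7, -0.01, -0.11] [0.0, -0.06, 0.04] rows 3.6 0.0
[-7.23, -0.01, -0.11] [0.0, -0.06, 0.04] rows 0.4 0.0
[-0.18762158 -0.79367929  0.11799101]
```

>>> {"fn": "send_rows", "kwargs": {"plan": [[[-0.9,0,-0.07],[0,0,0],0],[[-1.4,0,-0.07],[0,0,0],0],[[-1.6,0,-0.07],[0,0,0],0],[[-1.8,0,-0.07],[0,0,0],0],[[-2.1,0,-0.07],[0,0,0],0],[[-2.5,0,-0.07],[0,0,0],0],[[-2.9,0,-0.08],[0,0,0],0],[[-3.3,0,-0.08],[0,0,0],0],[[-3.7,0,-0.08],[0,0,0],0],[[-4.1,0,-0.08],[0,0,0],0],[[-4.5,0,-0.09],[0,0,0],0],[[-4.9,0,-0.09],[0,0,0],0],[[-5.3,0,-0.1],[0,0,0],0],[[-5.7,0,-0.1],[0,0,0],0],[[-6,0,-0.1],[0,0,0],0],[[-6.25,0,-0.1],[0,0,0],0],[[-6.4,0,-0.1],[0,0,0],0],[[-6.5,0,-0.1],[0,0,0],0],[[-6.5,0,-0.1],[0,0,0],0]]}}

```text
clock: 23.4
position: [0.5536, -0.31, 0.0778]
orientation: [3.138, -0.0, 2.231]
ft_force: [-0.3, 0.1, -0.6]
grip_width: 0.007
grasp_force: 0.0
```

```bash
cat > dr.py <<'E'
from g import *
u=np.array([np.cos(np.radians(-52.4)),np.sin(np.radians(-52.4))]); v=np.array([-u[1],u[0]])
s=manip.sense(); print("tcp rel front",(s["position"][:2]-[.5787,-.3472])@u*1000,"force",s["ft_force"][:2]@u)
d={n:manip.get_image(n) for n in("side","top")}
for n in d:
    P=cloud(d[n]); q=P[np.isfinite(P[...,2])]; w=q[:,:2]-[.5787,-.3472]; L=np.stack([w@u,w@v,q[:,2]],1)*1000
    m=(L[:,0]<30)&(L[:,0]>-60)&(abs(L[:,1])<112)&(abs(L[:,1])>45)&(L[:,2]>98)&(L[:,2]<107); print(n,"board top",m.sum(),m.sum() and np.round(np.percentile(L[m],[2,25,50,75,98],axis=0)[:,0]).tolist())
    m=(abs(L[:,0])<20)&(abs(L[:,1])<112)&(L[:,2]>111); print("unit front edge",m.sum() and np.round(np.percentile(L[m][:,0],[1,5])))
E
python3 dr.py
```

```text
tcp rel front -44.813595572570925 force -0.2806027287703067
side board top 56 [-38.0, -34.0, -30.0, -23.0, 6.0]
unit front edge [-20. -19.]
top board top 61 [-35.0, -31.0, -27.0, -23.0, 2.0]
unit front edge [-20. -19.]
```

>>> {"fn": "send_rows", "kwargs": {"plan": [[[-0.2,0,0],[0,0,0],0],[[-0.35,0,0],[0,0,0],0],[[-0.5,0,0],[0,0,0],0],[[-0.6,0,0],[0,0,0],0],[[-0.68,0,0],[0,0,0],0],[[-0.68,0,0],[0,0,0],0]]}}

```text
clock: 24.0
position: [0.566, -0.3262, 0.0778]
orientation: [3.138, -0.0, 2.231]
ft_force: [0.2, 0.3, 1.3]
grip_width: 0.006
grasp_force: 0.0
```

```bash
python3 dr.py
```

```text
tcp rel front -24.343079064024135 force -0.07163491871989483
side board top 51 [-17.0, -14.0, -9.0, -2.0, 7.0]
unit front edge [-20. -19.]
top board top 60 [-14.0, -10.0, -7.0, -3.0, 2.0]
unit front edge [-20. -19.]
```

Nearly shut. I'll push on until it meets the stop.

>>> {"fn": "send_rows", "kwargs": {"plan": [[[-0.04,0,0],[0,0,0],0],[[-0.08,0,0],[0,0,0],0],[[-0.12,0,0],[0,0,0],0],[[-0.12,0,0],[0,0,0],0]]}}

```text
clock: 24.43
position: [0.5665, -0.3269, 0.0776]
orientation: [3.139, -0.005, 2.231]
ft_force: [-4.6, 6.5, 5.7]
grip_width: 0.008
grasp_force: 4.1
```

The contact force is 8 N with hardly any motion, so the drawer is at its stop. Backing away.

>>> {"fn": "send_rows", "kwargs": {"plan": [[[0.5,0,0],[0,0,0],0],[[1.5,0,0],[0,0,0],0],[[2.5,0,-0.5],[0,0,0],0],[[3.3,0,-1.7],[0,0,0],0],[[3.5,0,-3],[0,0,0],0],[[3.5,0,-4],[0,0,0],0],[[3.5,0,-4],[0,0,0],0],[[3.5,0,-4],[0,0,0],0]]}}

```text
clock: 25.1
position: [0.5043, -0.2464, 0.2]
orientation: [3.137, 0.004, 2.232]
ft_force: [0.5, -0.4, -1.0]
grip_width: 0.006
grasp_force: 0.0
```

```bash
python3 dr.py; python3 - <<'E'
from h import *
d=snap("k"); x=np.hstack([d["top"]["img"][80:260,200:560][:, :],d["side"]["img"][70:250,200:400]]); cv2.imwrite("pics/k.png",x)
E
```

```text
tcp rel front -125.23487202627074 force 0.5990171395191687
side board top 71 [-19.0, -12.0, -8.0, -3.0, 5.0]
unit front edge [-3. -1.]
top board top 81 [-14.0, -11.0, -7.0, -4.0, 2.0]
unit front edge [-0.  1.]
```

View pics/k.png

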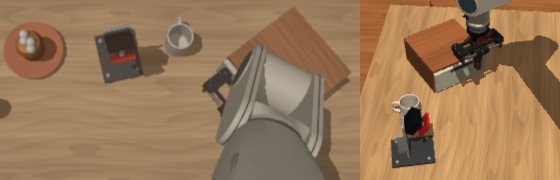

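The drawer is shut: the board spans -14 to 0 mm in front of the unit. The pad has sprung back and the bystanders are where they were.

```bash
python3 -c "
from plant import manip; print(manip.close_job())"
```

```text
the job is handed in; nothing more can be done
None
```

I pressed the carton's white end and then its green end against the date stamp, set it flat in the drawer, pushed the drawer shut, and handed the job in at about 25 s; the hand-in call returned no verdict.

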